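# Clamp the adjustable pastry frame at its set size

### The job

The adjustable steel pastry frame is set to size but so far clamped on one side only. Put the loose spring clamp on the other side, where the walls of the two halves overlap: upright with its handles on top like the first one, the whole width of its jaws gripping both walls and well down over the rim, and let go without pushing the frame about or disturbing the bottle, jar and jug. The clamp lies flat, with its handles one above the other, so it will have to be stood on its jaws and taken afresh by the handles before it can be squeezed open.

Things in the scene. Friction and masses are not known exactly. Their poses are not given: they have to be found in the camera images.
- clamp_hinge (a point): Centre of the loose spring clamp's hinge pin. Red handles, black rubber jaws, 100 mm long, 0.13 kg. z points from jaws to handles, y along the hinge pin, x from this point's own lever to the other one. Starts lying on one lever, hinge 21 mm above the table, pin level, jaws pointing left (world +y) or between left and towards the robot, 0.16 rad downward
- clamp_disc (a point): Centre of the flat steel disc (26 mm across) on the +y end of the clamp's hinge pin; a twin is on the other end. Over the two discs it measures 40 mm, the widest part along y: held by them the clamp is carried without opening. Same axes as clamp_hinge; 20 mm from it along y
- clamp_handles (a point): Point midway between the handles, 35 mm from clamp_hinge along z; the handle ends are 6 mm further. Handles 28 mm wide (y); over their outer faces 54 mm at the ends when shut, about 32 mm and parallel when fully squeezed, which takes about 15 N. Same axes as clamp_hinge; when squeezed they turn with their own lever by half the opening angle
- clamp_foot (a point): Point between the two jaw feet, 58 mm from clamp_hinge along -z, same axes. Shut, the feet form a flat base of 22 mm (x) by 34 mm (y) on which the clamp can stand. A wall fits in up to 44 mm deep from the feet. With the jaws open the point stays with its own lever, off the middle by half the gape
- clamp_lever (a joint): opening angle of the loose clamp in rad: 0 jaws shut on each other, 0.5 squeezed fully (gape 28 mm at the feet, 22 mm at the top of the 18 mm high rubber shoes); a spring shuts it; about 0.1 with both frame walls between the jaws
- inner_end (a point): Pastry frame: two U-shaped halves of 3 mm steel, 50 mm high, on a 2 mm brown mat; frame 146 mm wide, 190 to 205 mm long, 1.4 kg, loose. Point on the side without a clamp: top edge of the double wall (52 mm above the table), midway through its 6 mm, at the free end of the inner half's arm. z up, x along the wall towards the outer half (out of the overlap), y outward, square to the wall
- outer_end (a point): The same for the free end of the outer half's arm, same axes. The overlap (6 mm thick, 55 to 70 mm long) runs from outer_end along +x to inner_end. The first clamp sits on the opposite side of the frame, 140 mm away, and rises about 66 mm above the rim. The halves slide on each other along x with 6 N friction
- squeeze_bottle: white squeeze bottle with red cap, diameter 57 mm, 195 mm high, at the left back; origin in the middle of its base
- jam_jar: jam jar with a yellow lid, diameter 66 mm, 100 mm high, at the left; origin in the middle of its base
- measuring_jug: clear measuring jug, 120x169 mm, 135 mm high, at the left back; origin in the middle of its base

How it is judged:
At the end, for the whole second after the job is handed in: Released, the clamp grips the double wall: its middle 14 mm or more inside both ends of the overlap, jaw feet 15 mm or more below the rim and within 9 mm of the wall's middle, upright within 0.3 rad, hinge along the wall within 0.25 rad, held open by the walls (0.06 to 0.17 rad) (x of clamp_hinge in the frame of inner_end below -0.014 m and x of clamp_hinge in the frame of outer_end above 0.014 m and z of clamp_foot in the frame of inner_end below -0.015 m and y of clamp_foot in the frame of inner_end between -0.009 and 0.009 m and angle between clamp_hinge's own z axis and vertical below 0.3 rad and angle between the y axis of clamp_hinge and the x axis of inner_end, either way round below 0.25 rad and value of joint clamp_lever between 0.06 and 0.17 rad); the robot touches nothing.
It fails at once if either half of the frame pushed more than 20 mm from where it stood (distance of any of inner_end, outer_end from where it was at the start of the episode above 0.02 m).
It fails at once if bottle, jar or jug moved more than 30 mm (distance of any of squeeze_bottle, jam_jar, measuring_jug from where it was at the start of the episode above 0.03 m).
It also fails if it takes over 67 s, if anything falls off the work surface, if the arm or the gripper's body presses on something with over 40 N, if the wrist force passes 120 N, or if a joint passes its speed limit or range.

### The arm

A 6-joint arm with a two-finger parallel gripper is mounted at the origin on the work surface; the furniture and walls round the work are solid. World frame = base frame: x ahead of the robot, y to its left, z up, the work surface at z = 0. Lengths are in m, angles in rad, forces in N, time in s.
With the tool pointing down it reaches from about 0.375 to 0.9 m from the base axis. Payload 3.1 kg.
Tool frame: the origin (TCP) lies midway between the tips of the shut fingers; the grasp point (between the pads) lies 19 mm behind it; z points along the fingers, y is the line along which they close (so a half turn about z gives the same grasp; the last joint's range is limited). The gripper opens to 85 mm and grips with 20 to 120 N. Pads are 22 mm wide; open, the fingers measure 114 mm over their backs; the gripper's body (76 mm by 85 mm) begins 54 mm behind the grasp point. The pads swing forward as they close: fully open they stand 13 mm farther back than shut.
Start: joints at [-1.325, 0.527, 1.433, -0, 1.181, -0.178], TCP at [0.258, -0.569, 0.231] pointing down, gripper open.
Joint ranges: [-3.08, 3.08], [-0.75, 2.2], [0.22, 2.44], [-1.43, 4.57], [0, 2.65], [-2.85, 2.85]. Speed limits (rad/s): [2.79, 2.79, 3.14, 3.14, 3.14, 3.14].

### API

Orientations are given as a unit quaternion [x, y, z, w].
In Python, from station import manip gives the robot as it stands.
- The arm moves only by the tool step_arm, never from a script. Its argument "targets" is text: rows parted by semicolons, each of 4 numbers parted by spaces: the shift along the tool's x, y, z in mm, then the turn about the tool's z in degrees. A call has 1 to 12 rows; each row is the pose to reach, as a shift and turn from the pose commanded when the call began, along the tool's axes at that moment; what a row does not reach only later rows make up. A row lasts 1/10 s, in which the tool goes at most 50 mm and 8.59 degrees, less where a joint would pass 70% of its speed; a pose out of reach is approached as far as the arm can. A call with a gripper value outside its range is refused whole. "gripper" is the closure, from 0 (fully open) to 1 (shut), set as the call begins (left out, the last holds). The fingers move at their own pace and stop on an object; "squeeze" is the grip in N (left out, the last holds). Time passes only in rows, so rows that repeat a pose let the fingers close. It gives the time, the measured TCP pose, the force, the opening and the grip force at its end, in the units of the state.
- manip.sense(): the state, without advancing time (a new reading comes with each control period).
- manip.snapshot(name): name is "scene" or "side" or "wrist"; returns the picture (384x512x3 uint8, red, green, blue); there is no depth.
- manip.get_calibration(name): a dict with "fov_y" (degrees; the focal length in pixels is half the picture's height over the tangent of half this angle, whatever the lens; pixels are square), "cx", "cy" (the principal point, pixels), "k1" (the pictures are not rectified: a ray, as slopes to the right and down, at radius r is drawn at 1 + k1 r^2 times it, then the intrinsics apply), "extrinsics" (4x4, takes a point from camera to world coordinates); the wrist camera has in their place "tool_from_camera" (4x4, takes a point from camera to tool coordinates, whose origin is the TCP and whose axes are the flange's). Camera axes: x right, y down, z forward; pixel columns grow to the right and rows downward; lengths in m; the calibration is good to about 2 mm. A picture is of the moment at which its call begins: read the wrist's pose just before it. get_calibration takes no time and is no camera call.
- manip.sign_off(): hands the job in; it is judged then, once.
Trained networks look in the newest picture that a camera, given by its name, has taken for a name from the list of things; names that differ only in an ending like _2 or _b are one class to them, and where a whole thing is asked for, a point or a joint stands for the part that bears it (a point fixed in the world has none). Each returns a list of dicts, best first, with "p" (0 to 1); they miss things now and then, are a little off and sometimes report something else, mostly with a low value. They report only what shows in the picture. A call takes as long as a camera call.
- manip.recognise(camera, query): "position" ([column, row] in pixels, amid what is visible of it).
- manip.masks_of(camera, query): "pixels" (384x512 bool, what is visible of it) and "position" ([column, row] in pixels, amid what is visible of it).
- manip.mark_of(camera, query): "position" ([column, row] in pixels: a listed point, or the origin of a listed thing).
The state is a dict: "t": time; "q": joint angles; "qd": joint speeds; "tau": joint torques, N m; "tcp_pos": TCP position; "tool_rot": TCP orientation; "force": force on the tool from outside, world axes, zero at the start; "ft_torque": the same for the moment, N m; "finger_gap": opening from 0.0 (shut) to 1.0 (fully open); "gripper_force": force on a finger pad.
Only numpy, scipy, OpenCV 4.12 (cv2) and the standard library are available. Lean on these libraries where they do the work, as an engineer would, in place of code of your own. Each camera call takes 0.05 s, during which the arm holds its last target. There are 200 camera calls.

## Working session

There is one attempt and no reset: what is moved stays moved. The work goes in short steps, Python scripts to look and compute and a tool call to move; the robot and the scene stay as the last step left them, time stands still between calls to the robot, and variables do not carry over. Pictures are saved under pics/ and viewed, at most 14 in all, crops included, and the job is handed in when it is done.

Besides the shell and the picture viewer there is one more tool, called after "Call:" as name(argument=value, ...), one argument or row to a line, values as JSON. step_arm: Moves the arm, as the interface text tells. Its arguments: {"type":"object","properties":{"targets":{"type":"string"},"gripper":{"type":"number"},"squeeze":{"type":"number"}},"required":["targets"]}

```bash
mkdir -p pics
cat > h.py <<'E'
import numpy as np, cv2
from station import manip
from scipy.spatial.transform import Rotation as R
def cam(n,s=None):
    c=manip.get_calibration(n); f=192/np.tan(np.radians(c['fov_y'])/2)
    if 'extrinsics' in c: T=np.array(c['extrinsics'])
    else:
        W=np.eye(4); W[:3,:3]=R.from_quat(s['tool_rot']).as_matrix(); W[:3,3]=s['tcp_pos']; T=W@np.array(c['tool_from_camera'])
    return c,f,T
def ray(n,p,s=None):
    c,f,T=cam(n,s); d=np.array([(p[0]-c['cx'])/f,(p[1]-c['cy'])/f]); u=d.copy()
    for _ in range(20): u=d/(1+c['k1']*(u@u))
    v=T[:3,:3]@np.array([u[0],u[1],1]); return T[:3,3],v/np.linalg.norm(v)
def atz(n,p,z,s=None):
    o,v=ray(n,p,s); return o+v*(z-o[2])/v[2]
def tri(rs):
    A=np.zeros((3,3));b=np.zeros(3)
    for o,v in rs: P=np.eye(3)-np.outer(v,v);A+=P;b+=P@o
    x=np.linalg.solve(A,b); return x,[np.linalg.norm((np.eye(3)-np.outer(v,v))@(x-o)) for o,v in rs]
def proj(n,X,s=None):
    c,f,T=cam(n,s); q=T[:3,:3].T@(np.array(X)-T[:3,3]); u=q[:2]/q[2]; u=u*(1+c['k1']*(u@u)); return u*f+[c['cx'],c['cy']]
E
python3 - <<'E'
from h import *
np.set_printoptions(precision=3,suppress=True)
s=manip.sense(); print(s['tcp_pos'],R.from_quat(s['tool_rot']).as_matrix())
ims=[]
Z={'clamp_hinge':.021,'clamp_disc':.021,'clamp_handles':.025,'clamp_foot':.012,'inner_end':.052,'outer_end':.052,'jam_jar':0,'squeeze_bottle':0,'measuring_jug':0}
rs={}
for n in('scene','side'):
    im=manip.snapshot(n); cv2.imwrite(f'pics/{n}.png',im[:,:,::-1])
    print(n,cam(n)[2][:3,3])
    for q in Z:
        for d in manip.mark_of(n,q)[:2]:
            print(q,round(d['p'],2),np.array(d['position']),atz(n,d['position'],Z[q]))
            rs.setdefault(q,{}).setdefault(n,ray(n,d['position']))
for q in rs:
    if len(rs[q])==2: print(q,*tri(list(rs[q].values())))
a=cv2.imread('pics/scene.png');b=cv2.imread('pics/side.png')
E
```

```text
[ 0.257 -0.569  0.23 ] [[ 0.911  0.412 -0.001]
 [ 0.412 -0.911  0.002]
 [ 0.    -0.002 -1.   ]]
scene [-0.228  0.491  0.749]
clamp_hinge 0.67 [251.4 189. ] [0.534 0.116 0.021]
clamp_disc 0.85 [264.2 193.3] [0.503 0.094 0.021]
clamp_handles 0.74 [258.3 179. ] [0.558 0.082 0.025]
clamp_foot 0.64 [238.5 202.3] [0.511 0.165 0.012]
inner_end 0.64 [328.7 163.7] [ 0.498 -0.104  0.052]
jam_jar 0.88 [147.8 254.1] [0.46  0.425 0.   ]
jam_jar 0.3 [157.  226.1] [0.538 0.378 0.   ]
squeeze_bottle 0.98 [178.5 263.2] [0.401 0.37  0.   ]
measuring_jug 0.55 [157.9 226.9] [0.535 0.377 0.   ]
side [ 0.223 -0.526  0.505]
clamp_hinge 0.66 [283.1 217.5] [0.526 0.121 0.021]
clamp_hinge 0.48 [313.3 276.7] [ 0.501 -0.069  0.021]
clamp_disc 0.86 [278.8 221.6] [0.511 0.11  0.021]
clamp_handles 0.62 [299.1 219.8] [0.552 0.096 0.025]
clamp_foot 0.86 [262.2 212. ] [0.496 0.169 0.012]
inner_end 0.92 [316.6 276.8] [ 0.489 -0.101  0.052]
outer_end 0.26 [248.3 173.8] [0.502 0.281 0.052]
jam_jar 0.81 [208.5 167.2] [0.443 0.448 0.   ]
squeeze_bottle 0.83 [201.6 182.7] [0.404 0.368 0.   ]
measuring_jug 0.78 [251.1 173.2] [0.542 0.374 0.   ]
clamp_hinge [0.526 0.118 0.025] [np.float64(0.0025837499355834685), np.float64(0.00258374993558356)]
clamp_disc [0.502 0.097 0.028] [np.float64(0.004263754628561552), np.float64(0.004263754628561484)]
clamp_handles [0.548 0.087 0.033] [np.float64(0.0013119888054881033), np.float64(0.0013119888054879253)]
clamp_foot [0.499 0.168 0.017] [np.float64(0.005386604975498105), np.float64(0.00538660497549808)]
inner_end [ 0.491 -0.101  0.055] [np.float64(0.003178884358968575), np.float64(0.003178884358968731)]
jam_jar [0.44  0.426 0.015] [np.float64(0.004230144997052859), np.float64(0.004230144997052861)]
squeeze_bottle [ 0.403  0.37  -0.001] [np.float64(0.0008886733682937606), np.float64(0.000888673368293696)]
measuring_jug [ 0.541  0.377 -0.003] [np.float64(0.0025418413529471025), np.float64(0.0025418413529470986)]
```

View pics/scene.png

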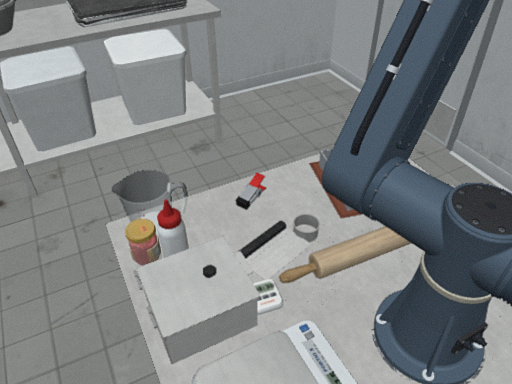

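View pics/side.png

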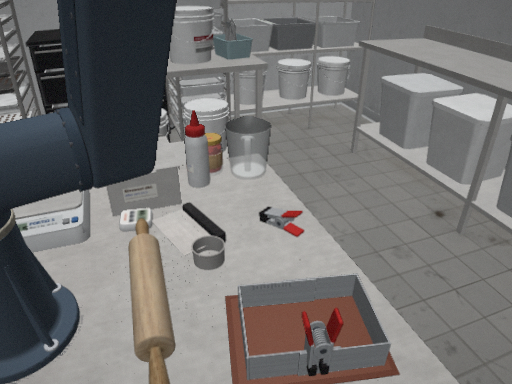

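Call:
step_arm(
  targets="30 -24 -30 -8;70 -50 -60 -16;105 -75 -90 -24;140 -100 -100 -32;175 -130 -100 -40;210 -155 -100 -48;245 -180 -100 -56;280 -205 -100 -64;310 -230 -100 -72;345 -255 -100 -80;385 -286 -100 -88;385 -286 -100 -94",
  gripper=0,
)

```text
t: 2.2
tcp_pos: [0.4922, -0.1448, 0.3315]
tool_rot: [0.507, 0.862, 0.001, -0.0]
force: [-0.2, -0.6, 0.3]
finger_gap: 1.0
gripper_force: 0.0
```

```bash
cat > look.py <<'E'
import sys
from h import *
np.set_printoptions(precision=3,suppress=True)
Z={'clamp_hinge':.021,'clamp_disc':.021,'clamp_handles':.025,'clamp_foot':.012,'inner_end':.052,'outer_end':.052}
def look(name,cams,qs,Z=Z):
    rs={}
    for n in cams:
        s=manip.sense(); im=manip.snapshot(n); cv2.imwrite(f'pics/{name}_{n}.png',im[:,:,::-1])
        if n=='wrist': print('tcp',s['tcp_pos'],'cam',cam(n,s)[2][:3,3],'yaw_y',np.degrees(np.arctan2(*R.from_quat(s['tool_rot']).as_matrix()[1::-1,1])))
        for q in qs:
            for d in manip.mark_of(n,q)[:2]:
                print(n,q,round(d['p'],2),np.array(d['position']),atz(n,d['position'],Z[q],s))
                rs.setdefault(q,{}).setdefault(n,ray(n,d['position'],s))
    for q in rs:
        if len(rs[q])>1: print('TRI',q,*tri(list(rs[q].values())))
    return rs
E
python3 - <<'E'
from look import *
look('a',['wrist','scene','side'],['clamp_hinge','clamp_disc','clamp_handles','clamp_foot','inner_end','outer_end'])
E
```

```text
tcp [ 0.492 -0.145  0.332] cam [ 0.455 -0.078  0.474] yaw_y 29.020934713125374
wrist clamp_hinge 0.63 [365.    7.6] [0.527 0.114 0.021]
wrist clamp_disc 0.93 [353.    8.2] [0.512 0.104 0.021]
wrist clamp_handles 0.9 [367.3  34.4] [0.549 0.084 0.025]
wrist inner_end 0.89 [267.5 129.2] [ 0.487 -0.106  0.052]
wrist outer_end 0.68 [240.6 101.7] [ 0.435 -0.09   0.052]
scene clamp_hinge 0.64 [252.8 190.2] [0.528 0.115 0.021]
scene clamp_disc 0.66 [263.9 194.7] [0.498 0.097 0.021]
scene clamp_handles 0.94 [256.5 182.7] [0.546 0.094 0.025]
scene clamp_foot 0.82 [240.9 204.1] [0.502 0.162 0.012]
side clamp_hinge 0.69 [286.6 216.6] [0.534 0.121 0.021]
side clamp_disc 0.73 [278.  221.6] [0.509 0.11  0.021]
side clamp_disc 0.28 [263.8 212.3] [0.494 0.154 0.021]
side clamp_handles 0.87 [297.8 222.8] [0.544 0.087 0.025]
side clamp_foot 0.72 [261.7 207.7] [0.501 0.186 0.012]
side inner_end 0.83 [318.2 277.5] [ 0.49  -0.103  0.052]
TRI clamp_hinge [0.528 0.114 0.023] [np.float64(0.0022527038908597063), np.float64(0.0021735896343698835), np.float64(0.003804766689189946)]
TRI clamp_disc [0.505 0.1   0.024] [np.float64(0.006417720390313674), np.float64(0.008408405996931647), np.float64(0.003381228230326602)]
TRI clamp_handles [0.549 0.09  0.02 ] [np.float64(0.004162841074142769), np.float64(0.0026842886147685208), np.float64(0.003054914691901486)]
TRI inner_end [ 0.488 -0.106  0.055] [np.float64(0.000709371119614132), np.float64(0.0007093711196141484)]
TRI clamp_foot [0.493 0.167 0.024] [np.float64(0.0015051408630345291), np.float64(0.001505140863034452)]
```

View pics/a_wrist.png

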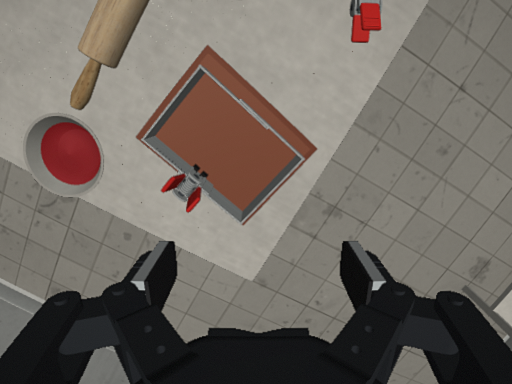

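Call:
step_arm(
  targets="25 25 10 0;60 60 40 -1;95 95 75 -2;130 130 110 -3;160 157 140 -3.5;160 157 150 -3.5;160 157 150 -3.5",
)

```text
t: 3.95
tcp_pos: [0.5504, 0.0683, 0.1776]
tool_rot: [0.484, 0.875, -0.001, -0.004]
force: [0.1, -0.0, 0.4]
finger_gap: 0.997
gripper_force: 0.0
```

Run:
```python
from look import *
look('b',['wrist'],['clamp_hinge','clamp_disc','clamp_handles','clamp_foot'])
```

```text
tcp [0.55  0.068 0.178] cam [0.511 0.133 0.321] yaw_y 32.08732034369734
wrist clamp_hinge 0.77 [263.2 125.6] [0.526 0.115 0.021]
wrist clamp_disc 0.7 [244.8 122.8] [0.509 0.107 0.021]
wrist clamp_handles 0.76 [262.7 156. ] [0.543 0.089 0.025]
wrist clamp_foot 0.66 [265.3  66.3] [0.497 0.166 0.012]
```

View pics/b_wrist.png

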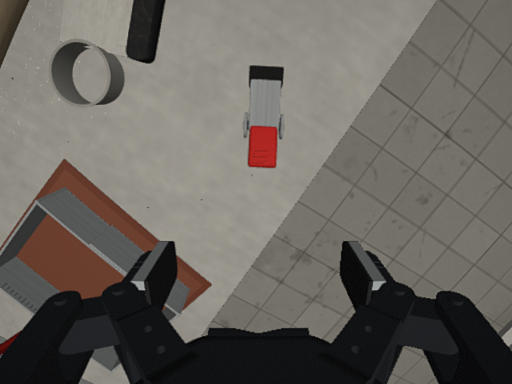

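Call:
step_arm(
  targets="25 2 30 2;52 4 70 2;52 4 110 2;52 4 140 2;52 4 160 2;52 4 172 2;52 4 172 2;52 4 172 2",
)

```text
t: 5.0
tcp_pos: [0.5298, 0.1109, 0.0104]
tool_rot: [0.502, 0.865, 0.001, 0.001]
force: [0.9, 0.1, 0.7]
finger_gap: 0.997
gripper_force: 0.0
```

Call:
step_arm(
  targets="0 0 0 0;0 0 0 0;0 0 0 0;0 0 0 0;0 0 0 0;0 0 0 0;0 0 0 0;0 0 0 0",
  gripper=1,
  squeeze=20,
)

```text
t: 5.8
tcp_pos: [0.5293, 0.1116, 0.0101]
tool_rot: [0.501, 0.865, 0.0, 0.001]
force: [-1.0, -0.7, 5.9]
finger_gap: 0.465
gripper_force: 23.8
```

Call:
step_arm(
  targets="0 0 -15 0;0 0 -35 0;0 0 -55 0;0 0 -75 0;0 0 -90 0;0 0 -100 0;0 0 -100 0;0 0 -100 0",
)

```text
t: 6.6
tcp_pos: [0.5283, 0.1115, 0.1089]
tool_rot: [0.501, 0.865, -0.0, -0.0]
force: [-0.2, -0.3, -1.7]
finger_gap: 0.462
gripper_force: 23.0
```

Run:
```python
from look import *
look('c',['wrist','side','scene'],['clamp_hinge','clamp_disc','clamp_handles','clamp_foot'],{'clamp_hinge':.126,'clamp_disc':.126,'clamp_handles':.126,'clamp_foot':.126})
a=[cv2.imread(f'pics/c_{n}.png') for n in('wrist','side','scene')]
c=[a[0][200:384,120:400],a[1][100:284,190:390],a[2][60:244,150:380]]
cv2.imwrite('pics/c.png',np.hstack(c))
```

```text
tcp [0.528 0.111 0.109] cam [0.49  0.178 0.252] yaw_y 29.841182471131976
wrist clamp_hinge 0.61 [255.8 244.1] [0.523 0.118 0.126]
wrist clamp_disc 0.8 [221.9 244.9] [0.509 0.11  0.126]
wrist clamp_disc 0.69 [258.6 307.9] [0.544 0.086 0.126]
wrist clamp_handles 0.55 [258.1 303.6] [0.542 0.088 0.126]
wrist clamp_foot 0.61 [258.8 128.1] [0.496 0.168 0.126]
side clamp_hinge 0.6 [287.3 176.9] [0.526 0.11  0.126]
side clamp_disc 0.96 [279.9 184.5] [0.499 0.087 0.126]
side clamp_handles 0.58 [301.  182.5] [0.542 0.08  0.126]
side clamp_handles 0.35 [286.5 178.5] [0.521 0.105 0.126]
side clamp_foot 0.61 [267.1 171. ] [0.497 0.148 0.126]
scene clamp_hinge 0.82 [251.9 158.7] [0.527 0.117 0.126]
scene clamp_hinge 0.23 [239.1 173.2] [0.489 0.17  0.126]
scene clamp_disc 0.85 [260.6 165.6] [0.492 0.111 0.126]
scene clamp_handles 0.85 [260.3 149. ] [0.554 0.079 0.126]
scene clamp_foot 0.69 [235.5 173.5] [0.492 0.178 0.126]
TRI clamp_hinge [0.527 0.116 0.124] [np.float64(0.002938907135665498), np.float64(0.0016549152670121121), np.float64(0.001965178686683008)]
TRI clamp_disc [0.508 0.104 0.114] [np.float64(0.0023048499370336385), np.float64(0.001463741794183727), np.float64(0.0021476308916469123)]
TRI clamp_handles [0.544 0.084 0.127] [np.float64(0.003950530614880045), np.float64(0.0027704731474426764), np.float64(0.005924046910825264)]
TRI clamp_foot [0.502 0.169 0.115] [np.float64(0.005471400863557453), np.float64(0.003427772659654651), np.float64(0.004129952406596793)]
```

View pics/c.png

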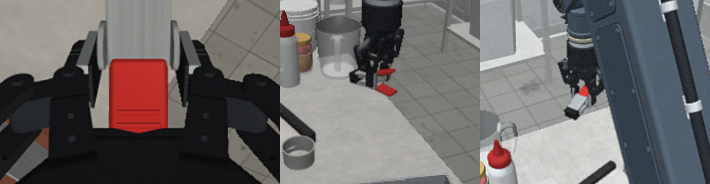

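Run:
```python
from look import *
im=cv2.GaussianBlur(cv2.cvtColor(cv2.imread('pics/b_wrist.png'),cv2.COLOR_BGR2GRAY),(5,5),0).astype(float)
s={'tcp_pos':[0.5504,0.0683,0.1776],'tool_rot':[0.484,0.875,-0.001,-0.004]}
for r in range(5,220,25):
    c0=int(438-r*.655); g=im[r,c0-22:c0+16]-im[r,c0-16:c0+22]; c=c0-19+int(np.argmax(g))
    print(r,c,g.max(),atz('wrist',[c,r],0,s)[:2])
```

```text
5 432 34.0 [0.608 0.314]
30 415 34.0 [0.608 0.284]
55 398 39.0 [0.608 0.254]
80 380 36.0 [0.608 0.223]
105 364 33.0 [0.609 0.192]
130 346 36.0 [0.608 0.16 ]
155 329 38.0 [0.609 0.126]
180 311 28.0 [0.608 0.091]
205 293 39.0 [0.608 0.054]
```

Call:
step_arm(
  targets="-5 8 0 8.5;-10 16 0 17;-15 24 0 25.5;-20 33 0 34;-25 41 0 42.5;-30 50 0 51;-35 58 0 59.5;-40 66 0 68;-45 75 0 76.5;-50 83 0 85;-55 91 0 93.5;-56 98 0 102",
)

```text
t: 8.55
tcp_pos: [0.6422, 0.1113, 0.1092]
tool_rot: [0.988, 0.152, 0.0, 0.0]
force: [-0.2, 0.3, -0.8]
finger_gap: 0.467
gripper_force: 22.9
```

Call:
step_arm(
  targets="0 0 10 8.5;0 0 25 17;0 0 45 18;0 0 65 18;0 0 75 18;0 0 75 18;0 0 75 18",
)

```text
t: 9.25
tcp_pos: [0.6419, 0.1117, 0.0346]
tool_rot: [1.0, -0.001, 0.0, -0.0]
force: [0.1, -0.2, -1.2]
finger_gap: 0.462
gripper_force: 22.9
```

Run:
```python
from look import *
Z={k:.045 for k in('clamp_hinge','clamp_disc','clamp_handles','clamp_foot')}
look('d',['wrist','side'],list(Z),Z)
a=[cv2.imread(f'pics/d_{n}.png') for n in('wrist','side')]
cv2.imwrite('pics/d.png',np.hstack([a[0][:,100:420],cv2.resize(a[1][120:312,230:430],(400,384))]))
```

```text
tcp [0.642 0.112 0.035] cam [0.719 0.111 0.177] yaw_y -90.15820542835587
wrist clamp_hinge 0.61 [254.6 247.4] [0.646 0.113 0.045]
wrist clamp_disc 0.76 [219.7 245.8] [0.647 0.131 0.045]
wrist clamp_handles 0.58 [258.6 305.8] [0.609 0.111 0.045]
wrist clamp_foot 0.79 [262.5 131.1] [0.706 0.109 0.045]
side clamp_hinge 0.82 [337.8 199.2] [0.654 0.113 0.045]
side clamp_disc 0.89 [330.7 192.6] [0.653 0.144 0.045]
side clamp_handles 0.68 [323.3 199.7] [0.622 0.122 0.045]
side clamp_handles 0.4 [202.1 183.7] [0.388 0.284 0.045]
side clamp_foot 0.8 [359.3 196.9] [0.705 0.105 0.045]
TRI clamp_hinge [0.65  0.111 0.048] [np.float64(0.0024343337692655747), np.float64(0.002434333769265492)]
TRI clamp_disc [0.648 0.132 0.051] [np.float64(0.0024699925576302695), np.float64(0.002469992557630356)]
TRI clamp_handles [0.615 0.111 0.053] [np.float64(1.0611149041683643e-05), np.float64(1.0611149041682117e-05)]
TRI clamp_foot [0.706 0.108 0.043] [np.float64(0.0008755361267429174), np.float64(0.0008755361267430784)]
```

View pics/d.png

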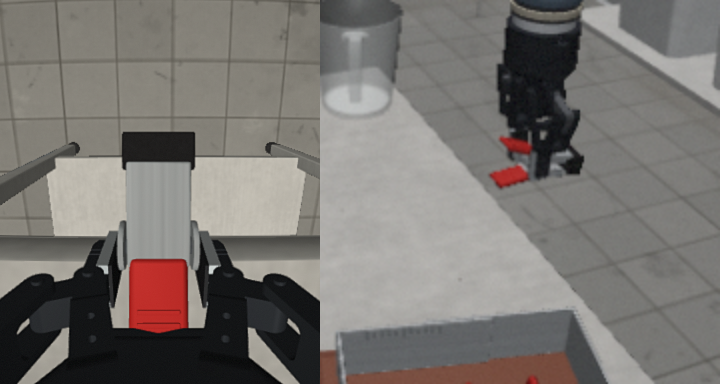

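Call:
step_arm(
  targets="-1 0 15 0;-1 0 26 0;2 0 33 0;3 0 39 0;3.5 0 44 0;3 0 49 0;2.5 0 55 0;0.5 0 60 0;-1 0 65 0;-4 0 69 0;-7.5 0 74 0;-7.5 0 74 0",
)

```text
t: 10.95
tcp_pos: [0.6374, 0.1116, -0.0395]
tool_rot: [1.0, -0.002, 0.004, -0.0]
force: [5.8, -0.1, 0.5]
finger_gap: 0.464
gripper_force: 26.5
```

Run:
```python
from look import *
Z={k:-.02 for k in('clamp_hinge','clamp_disc','clamp_handles','clamp_foot')}
look('e',['wrist','side','scene'],list(Z),Z)
a=[cv2.imread(f'pics/e_{n}.png') for n in('wrist','side')]
cv2.imwrite('pics/e.png',np.hstack([a[0][:,100:420],cv2.resize(a[1][120:312,230:430],(400,384))]))
```

```text
tcp [ 0.637  0.112 -0.04 ] cam [0.714 0.111 0.104] yaw_y -90.17557011824609
wrist clamp_hinge 0.56 [259.6 252.2] [ 0.644  0.11  -0.02 ]
wrist clamp_disc 0.67 [219.  249.2] [ 0.645  0.13  -0.02 ]
wrist clamp_handles 0.81 [260.8 305.6] [ 0.612  0.11  -0.02 ]
wrist clamp_foot 0.85 [260.7 196.2] [ 0.673  0.11  -0.02 ]
side clamp_hinge 0.51 [332.5 224.5] [ 0.647  0.11  -0.02 ]
side clamp_disc 0.61 [325.8 221.7] [ 0.637  0.126 -0.02 ]
side clamp_handles 0.72 [331.7 214.5] [ 0.665  0.147 -0.02 ]
scene clamp_hinge 0.52 [234.  178.7] [ 0.641  0.119 -0.02 ]
scene clamp_disc 0.51 [231.  184.2] [ 0.623  0.137 -0.02 ]
scene clamp_handles 0.56 [234.5 170.2] [ 0.677  0.1   -0.02 ]
TRI clamp_hinge [ 0.645  0.113 -0.022] [np.float64(0.0036533074837966618), np.float64(0.002546137719619461), np.float64(0.004090483878175215)]
TRI clamp_disc [ 0.64   0.132 -0.029] [np.float64(0.0006473450715220593), np.float64(0.0044602019495493936), np.float64(0.00455174718045777)]
TRI clamp_handles [0.64  0.112 0.01 ] [np.float64(0.003298325251997059), np.float64(0.002306956797905858), np.float64(0.003749636574346946)]
```

View pics/e.png

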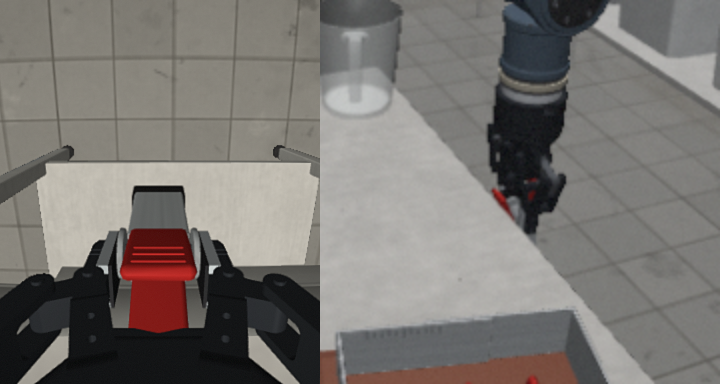

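Call:
step_arm(
  targets="-3 0 2 0;-5 0 4 0;-7 0 5 0;-7 0 5 0;0 0 -5 0;6 0 -30 0;6 0 -70 0;0 0 -110 0;-20 0 -140 0;-20 0 -140 0;-20 0 -140 0",
)

```text
t: 12.8
tcp_pos: [0.6134, 0.1118, 0.1002]
tool_rot: [1.0, -0.001, -0.0, 0.0]
force: [-0.0, 0.6, -2.1]
finger_gap: 0.464
gripper_force: 26.1
```

Run:
```python
from look import *
Z={'clamp_hinge':.111,'clamp_disc':.111,'clamp_handles':.146,'clamp_foot':.053}
look('f',['wrist','side','scene'],list(Z),Z)
a=[cv2.imread(f'pics/f_{n}.png') for n in('wrist','side')]
cv2.imwrite('pics/f.png',np.hstack([a[0][:,100:420],cv2.resize(a[1][100:292,230:430],(400,384))]))
```

```text
tcp [0.613 0.112 0.1  ] cam [0.691 0.111 0.243] yaw_y -90.1517368365716
wrist clamp_hinge 0.6 [257.1 252.9] [0.614 0.112 0.111]
wrist clamp_hinge 0.29 [221.  250.1] [0.616 0.131 0.111]
wrist clamp_disc 0.83 [219.2 249.9] [0.616 0.132 0.111]
wrist clamp_handles 0.9 [259.4 294.5] [0.615 0.111 0.146]
wrist clamp_handles 0.52 [ 43.9 358.7] [0.574 0.215 0.146]
wrist clamp_foot 0.59 [259.4 205.4] [0.619 0.11  0.053]
side clamp_hinge 0.73 [332.5 172.6] [0.637 0.121 0.111]
side clamp_hinge 0.52 [326.6 160.6] [0.653 0.176 0.111]
side clamp_disc 0.79 [319.6 172.1] [0.612 0.132 0.111]
side clamp_handles 0.89 [331.1 162.3] [0.62  0.104 0.146]
side clamp_foot 0.92 [323.2 196.8] [0.621 0.122 0.053]
scene clamp_hinge 0.69 [235.7 142.5] [0.63  0.113 0.111]
scene clamp_disc 0.88 [233.7 146. ] [0.618 0.125 0.111]
scene clamp_handles 0.9 [237.6 131.6] [0.627 0.108 0.146]
scene clamp_foot 0.57 [236.9 157.9] [0.638 0.108 0.053]
TRI clamp_hinge [0.624 0.112 0.118] [np.float64(0.005183743450647757), np.float64(0.005739570817231208), np.float64(0.004311269353904322)]
TRI clamp_disc [0.614 0.13  0.112] [np.float64(0.0035178559132881954), np.float64(0.0029989835433927594), np.float64(0.0036793130141183805)]
TRI clamp_handles [0.621 0.109 0.148] [np.float64(0.0034663318556947213), np.float64(0.00430647089722427), np.float64(0.0022292683354562287)]
TRI clamp_foot [0.621 0.113 0.061] [np.float64(0.002876579142491543), np.float64(0.005411567874599346), np.float64(0.004688535575817625)]
```

View pics/f.png

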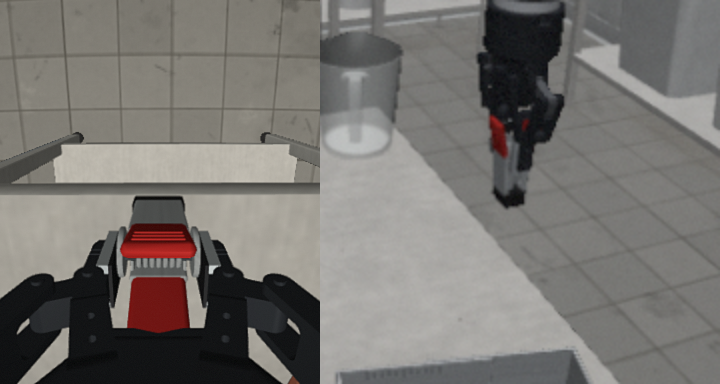

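Call:
step_arm(
  targets="-10 1 0 -8;-20 3 0 -16;-30 4 0 -24;-42 6 0 -32;-54 8 0 -40;-66 9 0 -48;-78 11 0 -56;-88 12 0 -64;-93 12 10 -72;-93 12 25 -73;-93 12 42 -73;-93 12 42 -73",
)

```text
t: 14.75
tcp_pos: [0.5198, 0.1, 0.057]
tool_rot: [0.805, 0.594, -0.001, -0.001]
force: [0.6, 0.5, -1.2]
finger_gap: 0.463
gripper_force: 25.9
```

Call:
step_arm(
  targets="0 0 2 0;0 0 4 0;0 0 6 0;0 0 8 0;0 0 10 0;0 0 10 0",
)

```text
t: 15.35
tcp_pos: [0.5209, 0.1, 0.0482]
tool_rot: [0.805, 0.594, -0.0, -0.0]
force: [-0.2, -0.2, -1.7]
finger_gap: 0.459
gripper_force: 25.9
```

No contact yet; continue slowly.

Call:
step_arm(
  targets="0 0 1.5 0;0 0 3 0;0 0 3 0",
)

```text
t: 15.65
tcp_pos: [0.5211, 0.1, 0.0453]
tool_rot: [0.805, 0.594, 0.0, 0.0]
force: [0.0, -0.0, -2.2]
finger_gap: 0.462
gripper_force: 26.0
```

Call:
step_arm(
  targets="0 0 1 0;0 0 2 0;0 0 2 0",
)

```text
t: 15.95
tcp_pos: [0.5212, 0.1001, 0.0451]
tool_rot: [0.805, 0.594, 0.0, 0.0]
force: [-2.5, -0.2, 13.0]
finger_gap: 0.462
gripper_force: 27.8
```

Call:
step_arm(
  targets="0 0 1.5 0;0 0 1.5 0",
)

```text
t: 16.15
tcp_pos: [0.5212, 0.1001, 0.045]
tool_rot: [0.805, 0.594, 0.001, 0.0]
force: [-3.9, 0.3, 25.1]
finger_gap: 0.466
gripper_force: 29.1
```

Call:
step_arm(
  targets="0 0 0 0;0 0 0 0;0 0 0 0;0 0 0 0;0 0 0 0",
  gripper=0,
)

```text
t: 16.65
tcp_pos: [0.5209, 0.1, 0.0414]
tool_rot: [0.805, 0.594, -0.0, -0.0]
force: [-1.1, 0.2, -0.4]
finger_gap: 0.998
gripper_force: 0.0
```

Call:
step_arm(
  targets="0 0 -15 0;0 0 -40 0;-10 0 -70 0;-25 0 -100 0;-40 0 -110 0;-40 0 -110 0;-40 0 -110 0",
)

```text
t: 17.35
tcp_pos: [0.5086, 0.0616, 0.151]
tool_rot: [0.805, 0.593, -0.0, -0.001]
force: [-0.4, 0.1, 0.0]
finger_gap: 1.002
gripper_force: 0.0
```

Run:
```python
from look import *
Z={'clamp_hinge':.058,'clamp_disc':.058,'clamp_handles':.093,'clamp_foot':.0}
look('g',['wrist','side','scene'],list(Z),Z)
a=[cv2.imread(f'pics/g_{n}.png') for n in('wrist','side')]
cv2.imwrite('pics/g.png',np.hstack([a[0][:,100:420],cv2.resize(a[1][130:322,190:390],(400,384))]))
```

```text
tcp [0.509 0.062 0.151] cam [0.532 0.134 0.294] yaw_y -17.239302056135603
wrist clamp_hinge 0.67 [258.2 144.6] [0.521 0.101 0.058]
wrist clamp_disc 0.92 [237.8 143.1] [0.506 0.107 0.058]
wrist clamp_handles 0.72 [263.7 150.7] [0.525 0.101 0.093]
wrist clamp_foot 0.56 [260.3 134.3] [0.524 0.102 0.   ]
side clamp_hinge 0.77 [286.8 206.1] [0.527 0.107 0.058]
side clamp_disc 0.72 [276.  208.1] [0.502 0.108 0.058]
side clamp_disc 0.52 [317.3 277.9] [ 0.485 -0.109  0.058]
side clamp_handles 0.76 [287.9 189.4] [0.531 0.116 0.093]
side clamp_foot 0.62 [282.9 226.7] [0.524 0.116 0.   ]
scene clamp_hinge 0.79 [256.1 178.8] [0.526 0.106 0.058]
scene clamp_disc 0.94 [263.2 186.4] [0.49  0.104 0.058]
scene clamp_handles 0.85 [256.7 167.7] [0.527 0.103 0.093]
scene clamp_foot 0.84 [258.7 195.7] [0.522 0.1   0.   ]
TRI clamp_hinge [0.523 0.104 0.06 ] [np.float64(0.0029950811889497254), np.float64(0.0013671869113643957), np.float64(0.0028149995498336082)]
TRI clamp_disc [0.501 0.105 0.055] [np.float64(0.004805539460184979), np.float64(0.004237527467039046), np.float64(0.007221829632258511)]
TRI clamp_handles [0.525 0.104 0.098] [np.float64(0.0021540243183290598), np.float64(0.002345368584413082), np.float64(0.002961855633297119)]
TRI clamp_foot [0.52  0.104 0.006] [np.float64(0.003927071228378002), np.float64(0.0031017942196274605), np.float64(0.0035859341943626456)]
```

View pics/g.png

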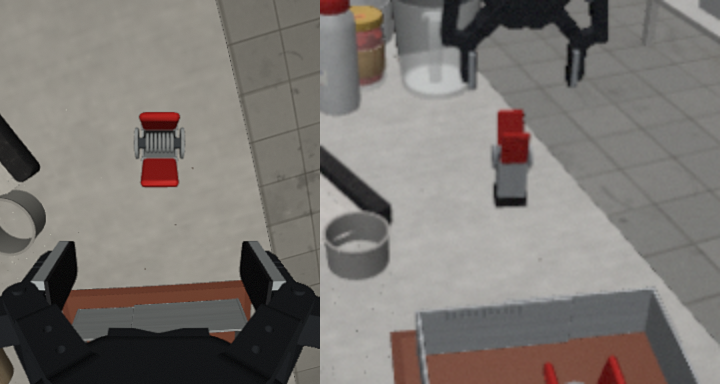

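Call:
step_arm(
  targets="4 0 0 -8;8 0 0 -16;12 0 0 -24;16 0 0 -32;20 0 0 -40;24 0 0 -48;28 0 0 -56;32 0 0 -64;36 0 0 -72;40 0 0 -80;43.5 0 0 -88;43.5 0 0 -90",
)

```text
t: 19.3
tcp_pos: [0.5223, 0.1037, 0.1519]
tool_rot: [0.147, 0.989, 0.0, 0.0]
force: [-0.1, -0.3, -0.1]
finger_gap: 1.002
gripper_force: 0.0
```

Call:
step_arm(
  targets="0 0 15 0;0 0 40 0;0 0 65 0;0 0 78 0;0 0 83 0;0 0 83 0;0 0 83 0",
)

```text
t: 20.0
tcp_pos: [0.5228, 0.1033, 0.0695]
tool_rot: [0.149, 0.989, 0.0, 0.001]
force: [0.2, -0.5, 0.7]
finger_gap: 0.998
gripper_force: 0.0
```

Call:
step_arm(
  targets="0 0 0 0;0 0 0 0;0 0 0 0;0 0 0 0;0 0 0 0;0 0 0 0;0 0 0 0;0 0 0 0;0 0 0 0;0 0 0 0",
  gripper=1,
  squeeze=45,
)

```text
t: 21.0
tcp_pos: [0.5228, 0.0998, 0.073]
tool_rot: [0.147, 0.989, -0.003, 0.002]
force: [-5.3, -13.0, 28.6]
finger_gap: 0.39
gripper_force: 42.7
```

Call:
step_arm(
  targets="0 0 -10 0;0 0 -30 0;0 0 -55 0;0 0 -80 0;0 0 -95 0;0 0 -100 0;0 0 -100 0;0 0 -100 0",
)

```text
t: 21.8
tcp_pos: [0.5214, 0.1034, 0.1681]
tool_rot: [0.149, 0.989, -0.0, -0.001]
force: [-0.5, -0.8, -0.8]
finger_gap: 0.367
gripper_force: 46.0
```

Run:
```python
from look import *
Z={'clamp_hinge':.155,'clamp_disc':.155,'clamp_handles':.19,'clamp_foot':.1,'inner_end':.052,'outer_end':.052}
look('i',['wrist','side','scene'],list(Z),Z)
a=[cv2.imread(f'pics/i_{n}.png') for n in('wrist','side')]
cv2.imwrite('pics/i.png',np.hstack([a[0][:,100:420],cv2.resize(a[1][100:292,190:390],(400,384))]))
```

```text
tcp [0.521 0.103 0.168] cam [0.448 0.126 0.311] yaw_y 72.84020622445684
wrist clamp_hinge 0.62 [256.2 231.6] [0.52  0.102 0.155]
wrist clamp_disc 0.75 [257.2 197.1] [0.499 0.109 0.155]
wrist clamp_handles 0.78 [277.7 257.4] [0.52  0.113 0.19 ]
wrist clamp_foot 0.75 [238.9 196.3] [0.512 0.09  0.1  ]
wrist inner_end 0.68 [ 51.7 213.4] [ 0.488 -0.107  0.052]
wrist outer_end 0.86 [ 41.1 156.6] [ 0.432 -0.088  0.052]
side clamp_hinge 0.65 [290.2 168.1] [0.522 0.092 0.155]
side clamp_hinge 0.54 [252.5 175.7] [0.443 0.088 0.155]
side clamp_disc 0.74 [280.2 167.9] [0.504 0.1   0.155]
side clamp_handles 0.78 [289.4 150.6] [0.521 0.097 0.19 ]
side clamp_foot 0.83 [285.4 195.7] [0.511 0.084 0.1  ]
side inner_end 0.93 [317.5 274.1] [ 0.493 -0.095  0.052]
scene clamp_hinge 0.82 [257.3 146. ] [0.532 0.098 0.155]
scene clamp_disc 0.91 [262.5 158.3] [0.481 0.111 0.155]
scene clamp_handles 0.87 [254.4 137.8] [0.521 0.112 0.19 ]
scene clamp_foot 0.75 [264. 166.] [0.516 0.088 0.1  ]
scene inner_end 0.69 [177.6 265.1] [0.353 0.382 0.052]
TRI clamp_hinge [0.525 0.1   0.154] [np.float64(0.004402241854276761), np.float64(0.0028400193687751615), np.float64(0.0054436065222942375)]
TRI clamp_disc [0.502 0.106 0.147] [np.float64(0.002798799069128814), np.float64(0.007171856844215373), np.float64(0.00764326870965664)]
TRI clamp_handles [0.526 0.111 0.184] [np.float64(0.003016316799422468), np.float64(0.0014361140141547076), np.float64(0.002333231104361952)]
TRI clamp_foot [0.514 0.089 0.099] [np.float64(0.0015427838333984024), np.float64(0.0018893318681178443), np.float64(0.0026185533228250445)]
TRI inner_end [ 0.498  0.112 -0.001] [np.float64(0.20003505131462784), np.float64(0.1318517404066678), np.float64(0.26325267194133584)]
```

View pics/i.png

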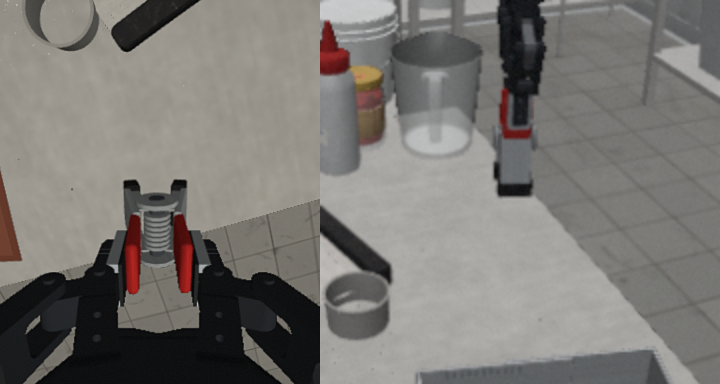

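Call:
step_arm(
  targets="0 -15 0 0;0 -45 0 0;0 -80 0 0;0 -115 0 0;0 -150 0 0;0 -185 0 0;-1.5 -202 0 0;-1.5 -209 0 0;-1.5 -209 0 0;-1.5 -209 0 0",
)

```text
t: 23.85
tcp_pos: [0.4617, -0.0964, 0.1688]
tool_rot: [0.149, 0.989, 0.0, -0.0]
force: [0.5, -0.1, -1.8]
finger_gap: 0.367
gripper_force: 46.1
```

Run:
```python
from look import *
Z={'clamp_hinge':.154,'clamp_foot':.097,'inner_end':.052,'outer_end':.052}
look('k',['wrist','side'],list(Z),Z)
a=[cv2.imread(f'pics/k_{n}.png') for n in('wrist','side')]
cv2.imwrite('pics/k.png',np.hstack([a[0][:,60:460],cv2.resize(a[1][180:372,210:410],(400,384))]))
```

```text
tcp [ 0.462 -0.096  0.169] cam [ 0.389 -0.074  0.311] yaw_y 72.83488593788071
wrist clamp_hinge 0.83 [256.6 229.3] [ 0.46  -0.097  0.154]
wrist clamp_hinge 0.7 [256.1 197.7] [ 0.44  -0.091  0.154]
wrist clamp_foot 0.96 [239.4 193.6] [ 0.452 -0.109  0.097]
wrist outer_end 0.84 [255.5 152.2] [ 0.431 -0.09   0.052]
side clamp_foot 0.69 [302.6 263.8] [ 0.455 -0.109  0.097]
side inner_end 0.63 [318.2 278. ] [ 0.49  -0.104  0.052]
TRI clamp_foot [ 0.453 -0.109  0.097] [np.float64(0.0016718514447967986), np.float64(0.001671851444796828)]
```

View pics/k.png

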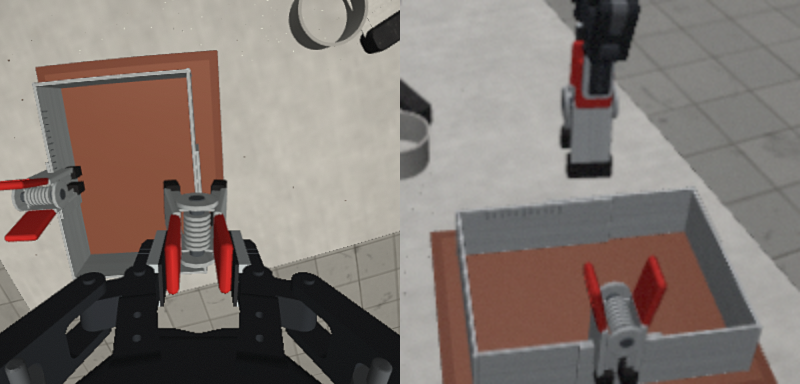

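Run:
```python
from look import *
s={'tcp_pos':[0.4617,-0.0964,0.1688],'tool_rot':[0.149,0.989,0,0]}
s['tool_rot']=list(np.array(s['tool_rot'])/np.linalg.norm(s['tool_rot']))
im=cv2.imread('pics/k_wrist.png'); g=cv2.cvtColor(im,cv2.COLOR_BGR2GRAY).astype(int)
P=[]
for r in range(80,184,8): print(r,g[r,244:268])
def ln(a,b,ss):
    A,B=atz('wrist',a,.052,ss)[:2],atz('wrist',b,.052,ss)[:2]; d=B-A; print(A,B,np.degrees(np.arctan2(d[1],d[0])))
ln((249.5,76),(255,146),s)
sa={'tcp_pos':[0.4922,-0.1448,0.3315],'tool_rot':[0.507,0.862,0.001,0]}
ln((202,67),(303,158),sa)
print(proj('wrist',[.4617,-.0964,.097],s))
```

```text
80 [101 100 114 149 171 166 137 102 100 101 102 103 102 102 102 102 103 102
 103 102 103 102 103 103]
88 [101  99  91 122 171 173 147  97  99 101 102 102 101 103 102 101 102 102
 102 102 102 102 103 102]
96 [101 102 100  99 134 171 177 155 103  99 101 102 102 101 103 101 103 102
 101 103 101 102 102 102]
104 [101 101  99  99 134 169 173 153 112 100 100 100 100 101 100 100 101 101
 102 102 100 100 101 101]
112 [100 100 100  97  90 130 174 180 160 103  98  99  99 100 100 100 101 101
 100 101 100 101 101 100]
120 [ 99  99 100  98  98 109 146 172 161 126 101  99  99 100  99 100 100 100
 100 100 100 101 101 100]
128 [ 99 100  98  98  97  91 131 171 172 141  93  98  99  99  98  99  99  99
 100  99 100  99 100 100]
136 [ 99  98  97  98  99  96  99 140 174 167 138 101  97  99  99  99  98  99
  99 100  99  98 100 100]
144 [ 98  99  98  98  98  98  98 136 169 173 146  99  88  88  94 100  99  98
  98  99  99  98  98  98]
152 [ 97  98  98  97  98  97  95  83 133 175 181 186 181 182 150  97  94  98
  98  99  99  99  98  98]
160 [ 97  97  97  97  97  98  96  95 110 148 170 146 144 174 168 135  97  96
  96  98  97  98  97  97]
168 [ 97  96  97  97  96  97  96  94  93 137 170 175 171 165 173 142  93  94
  97  97  98  99  97  98]
176 [ 97  96  96  96  96  97  96  96  95  96 139 171 149 148 173 177 149  98
  95  98  97  97  96  97]
[ 0.367 -0.075] [ 0.426 -0.089] -12.843501956602605
[ 0.365 -0.075] [ 0.555 -0.117] -12.413425840719981
[258.399 200.283]
```

Run:
```python
import cv2,numpy as np
a=cv2.imread('pics/k_wrist.png')[60:210,200:300]
cv2.imwrite('pics/k2.png',cv2.resize(a,None,fx=4,fy=4,interpolation=cv2.INTER_CUBIC))
```

```text
(no output)
```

View pics/k2.png

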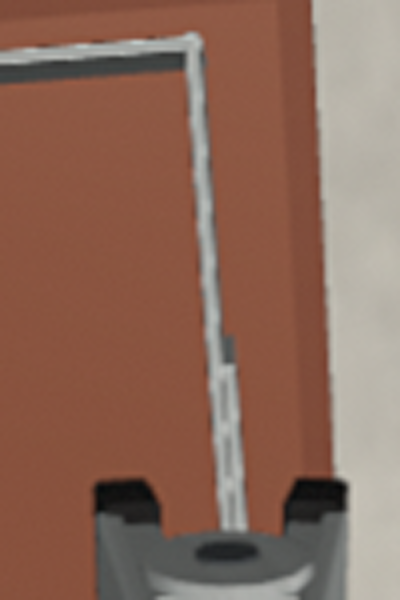

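Call:
step_arm(
  targets="1 0 0 -4.5;1 0 8 -4.5;1 0 20 -4.5;1 0 30 -4.5;1 0 38 -4.5;1 0 38 -4.5",
)

```text
t: 24.95
tcp_pos: [0.4601, -0.0961, 0.1295]
tool_rot: [0.111, 0.994, 0.001, -0.001]
force: [-0.2, 0.1, -0.4]
finger_gap: 0.366
gripper_force: 46.1
```

Call:
step_arm(
  targets="0 0 8 0;0 0 16 0;0 0 24 0;0 0 31 0;0 0 37 0;0 0 37 0;0 0 37 0",
)

```text
t: 25.65
tcp_pos: [0.4609, -0.0965, 0.0937]
tool_rot: [0.11, 0.994, 0.0, -0.0]
force: [-0.0, 0.0, -1.5]
finger_gap: 0.369
gripper_force: 46.1
```

Run:
```python
from look import *
Z={'clamp_hinge':.08,'clamp_foot':.022,'inner_end':.052,'outer_end':.052}
look('m',['wrist','side'],list(Z),Z)
a=[cv2.imread(f'pics/m_{n}.png') for n in('wrist','side')]
cv2.imwrite('pics/m.png',np.hstack([a[0][:,60:460],cv2.resize(a[1][180:372,210:410],(400,384))]))
```

```text
tcp [ 0.461 -0.096  0.094] cam [ 0.386 -0.08   0.236] yaw_y 77.33907542459752
wrist clamp_hinge 0.61 [257.1 230.6] [ 0.459 -0.097  0.08 ]
wrist clamp_foot 0.89 [238.8 194.1] [ 0.452 -0.111  0.022]
wrist clamp_foot 0.39 [254.7 230.8] [ 0.486 -0.105  0.022]
wrist outer_end 0.59 [259.4 174.1] [ 0.432 -0.089  0.052]
side clamp_hinge 0.97 [302.1 266.9] [ 0.461 -0.098  0.08 ]
side clamp_foot 0.86 [300.6 298.7] [ 0.457 -0.111  0.022]
side clamp_foot 0.63 [210.1 170.5] [0.432 0.386 0.022]
side inner_end 0.67 [317.1 277.4] [ 0.489 -0.102  0.052]
TRI clamp_hinge [ 0.461 -0.097  0.079] [np.float64(0.0007946672940843134), np.float64(0.0007946672940842979)]
TRI clamp_foot [ 0.454 -0.111  0.022] [np.float64(0.002046128770556281), np.float64(0.0020461287705562017)]
```

Call:
step_arm(
  targets="0 0 0 0;0 0 0 0;0 0 0 0;0 0 0 0",
  gripper=0.45,
)

```text
t: 26.55
tcp_pos: [0.4608, -0.0962, 0.0937]
tool_rot: [0.11, 0.994, 0.0, -0.0]
force: [0.9, 3.6, -1.4]
finger_gap: 0.551
gripper_force: 7.7
```

Call:
step_arm(
  targets="0 0 0 0;0 0 0 0;0 0 0 0;0 0 0 0;0 0 0 0;0 0 -15 0;0 0 -40 0;0 0 -80 0;0 0 -120 0;30 0 -130 0;30 0 -130 0;30 0 -130 0",
  gripper=0,
)

```text
t: 27.75
tcp_pos: [0.4314, -0.0898, 0.2241]
tool_rot: [0.11, 0.994, -0.0, 0.0]
force: [0.1, -0.4, -1.3]
finger_gap: 1.0
gripper_force: 0.0
```

Run:
```python
from look import *
Z={'clamp_hinge':.079,'clamp_handles':.114,'clamp_foot':.021,'inner_end':.052,'outer_end':.052}
look('n',['wrist','side'],list(Z),Z)
a=[cv2.imread(f'pics/n_{n}.png') for n in('wrist','side')]
cv2.imwrite('pics/n.png',np.hstack([a[0][:,60:460],cv2.resize(a[1][180:372,210:410],(400,384))]))
```

```text
tcp [ 0.431 -0.09   0.224] cam [ 0.357 -0.073  0.367] yaw_y 77.32779402701321
wrist clamp_hinge 0.92 [257.5 206.1] [ 0.463 -0.098  0.079]
wrist clamp_handles 0.74 [259.4 215.7] [ 0.46  -0.095  0.114]
wrist clamp_foot 0.6 [257.5 184.1] [ 0.456 -0.096  0.021]
wrist outer_end 0.85 [260.3 171.1] [ 0.433 -0.088  0.052]
wrist outer_end 0.63 [259.6 214. ] [ 0.484 -0.1    0.052]
side clamp_hinge 0.65 [303.6 266.1] [ 0.465 -0.096  0.079]
side clamp_handles 0.62 [304.  247.9] [ 0.464 -0.093  0.114]
side clamp_handles 0.54 [305.7 268.5] [ 0.445 -0.137  0.114]
side clamp_foot 0.68 [297.4 291.6] [ 0.459 -0.093  0.021]
side inner_end 0.91 [318.7 277.5] [ 0.491 -0.103  0.052]
TRI clamp_hinge [ 0.463 -0.098  0.081] [np.float64(0.0005131784365962857), np.float64(0.000513178436596152)]
TRI clamp_handles [ 0.461 -0.096  0.116] [np.float64(0.0016501256613571317), np.float64(0.0016501256613572152)]
TRI clamp_foot [ 0.456 -0.096  0.025] [np.float64(0.0012342935738111588), np.float64(0.001234293573811241)]
```

View pics/n.png

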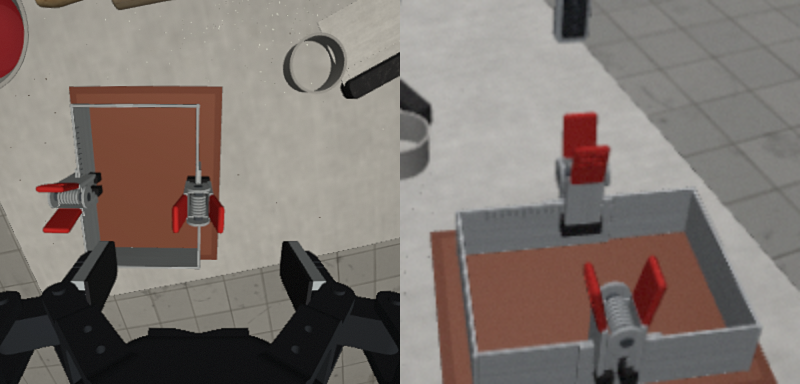

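```bash
python3 -c "
from station import manip
print(manip.sign_off())"
```

```text
the job is handed in; nothing more can be done
None
```

The loose clamp is on the other side of the frame. It stands upright with its handles on top, near the middle of the overlap and about 30 mm below the rim. The gripper is clear of it, and I handed the job in at about 28 s; the hand-in gave no verdict back.

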